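# Put a marker away and latch the push-push drawer

## Task

Put the teal-capped marker away: lay it flat in the front bay of the open organiser drawer, without dropping it, then push the drawer in by its front until its push-push catch takes hold, let go, and make sure that it has stayed shut. Press slowly and no harder than the catch needs, because its small plastic parts break under a hard shove. Leave the red-capped marker, the glitter jar and the cup where they are.

Things in the scene. Friction and masses are not known exactly. Their poses are not given: they have to be found in the camera images.
- teal_marker_mid (a point): the marker to put away: a twin-tip marker with black square barrel, 140 mm long, 15 x 15 mm, 25 g, with teal caps on both ends. It lies flat on the table. The point is its centre (7.5 mm above the table); x runs along the barrel, z is up at the start
- red_marker_mid (a point): the same kind of marker with red caps, lying flat on the table; to be left alone. The point is its centre, x along the barrel
- organiser: fixed white desk box 240 (x) x 200 (y) x 66 mm high, 6 mm walls, one drawer with a push-push catch at the rear, set by hand to a depth nobody noted. Origin: centre of its underside, on the table; its open face, 120 mm from the origin, looks to its own -x. Catch: 5 to 6.5 N pushes the drawer through it to a hard end stop; 8 to 10 N there is ample, over 18 N breaks it: press at some 10 mm/s
- tray (a joint): how far the drawer is out (m), along the organiser's -x; starts at 0.120 to 0.135, 1 N friction. For the last 30 mm before the catch a spring of 3 to 4 N pushes it back out. Pressed to the catch's end stop and let go, it comes back 5 mm and stays latched, at rest anywhere from 0.007 to 0.023. Let go over 2 mm short of the stop, it springs out past 0.03. Pressed again when latched, it is released
- tray_front (a point): centre of the drawer's plain wooden front face, 184 wide (y), 48 mm high (9 to 57 mm above the table), no handle; press here. x points into the organiser along the drawer's travel (the face looks to -x), z up. It moves with the drawer; at joint 0 it stands 2 mm proud of the organiser's face, so it stays proud of it at all times
- tray_bay (a point): centre of the floor of the drawer's front bay, where the marker goes, barrel along y. Floor 13 mm above the table; bay 95 mm long (x, along the travel), 172 mm wide (y), between the front (44 mm above the floor) and side walls and a cross wall (32 mm). Axes as tray_front. It lies in front of the organiser's face while the drawer is out, and moves with it
- glitter_jar_mid (a point): small glitter jar with yellow lid, 36 mm across, 62 mm high, standing on the table; the point is its centre, half-way up; leave alone
- cup_mid (a point): white coffee cup on a saucer (one piece: saucer 120 mm across, cup 80 mm across, 63 mm high); the point is 32 mm above the table on its axis; leave alone
Things that resemble listed ones, but are neither listed nor needed, are in the scene too. Leave any blue or pink look-alike of the part that bears teal_marker_mid alone.

How it is judged:
By the outcome, as a careful person would: the job done as asked, in the order asked, and still so for the second after the job is handed in, with the robot touching nothing.
It also fails if it takes over 67 s, if anything falls off the work surface, if the arm or the gripper's body presses on something with over 40 N, if the wrist force passes 120 N, or if a joint passes its speed limit or range.

## Robot

A 7-joint arm with a two-finger parallel gripper is mounted at the origin on the work surface. World frame = base frame: x ahead of the robot, y to its left, z up, the work surface at z = 0. Lengths are in mm, angles in rad, forces in N, time in s.
With the tool pointing down it reaches from about 400 to 850 mm from the base axis. Payload 10.4 kg.
Tool frame: the origin (TCP) lies midway between the tips of the shut fingers; the grasp point (between the pads) lies 19 mm behind it; x points along the fingers, z is the direction in which the jaws open and shut, and the axes are right-handed (so a half turn about x gives the same grasp; the last joint's range is limited). The gripper opens to 87 mm and grips with 3 to 60 N. Pads are 19 mm wide; open, the fingers measure 117 mm over their backs; the gripper's body (75 mm by 190 mm) begins 51 mm behind the grasp point.
Start: joints at [-1.314, 0.332, -0.065, 1.46, 0.022, 1.35, -0.088], TCP at [172.588, 600.721, 222.576] pointing down, gripper open.
Joint ranges: [-2.6, 2.6], [-0.5, 2.12], [-1.47, 1.34], [0.16, 2.42], [-1.27, 4.41], [0.06, 2.06], [-2.6, 2.6]. Speed limits (rad/s): [2.22, 2.22, 2.79, 2.79, 3.14, 3.14, 3.14].

## Interface

Orientations are given as [roll, pitch, yaw] about the fixed x, y, z axes, in that order (R = Rz(yaw) Ry(pitch) Rx(roll)).
In Python, from bench import arm gives the robot as it stands.
- The arm moves only by the shell command python3 -m handwheel 'ROWS' [FORCE]. ROWS is JSON, a list of rows, each an object of numbers: "tx", "ty", "tz": the shift along the tool's x, y, z in m; "yaw": the turn about the tool's x in degrees; "jaw": the closure, from -1 (fully open) to 1 (shut), so that 0 is half open. A call has 1 to 20 rows; each row shifts and turns the commanded pose from where the row before left it, along the tool's axes as they then stand; what a row does not reach is not made up. A row lasts 1/10 s, in which the tool goes at most 50 mm and 8.59 degrees, less where a joint would pass 70% of its speed; a pose out of reach is approached as far as the arm can. A call with a gripper value outside its range is refused whole. The fingers move at their own pace and stop on an object; FORCE is the grip in N (left out, the last holds). Time passes only in rows, so rows that do not move let the fingers close. It gives the time, the measured TCP pose, the force and the opening at its end, in the units of the state.
- arm.get_state(): the state, without advancing time (a new reading comes with each control period).
- arm.get_image(name): name is "side" or "top" or "wrist"; returns (picture, depth): 420x560x3 uint8, red, green, blue; 420x560 float32, mm along the optical axis (not along the pixel's ray), 0 where there is no reading.
- arm.get_calibration(name): a dict with "K" (3x3 intrinsics, pixels), "D" ([k1, k2, p1, p2, k3] as OpenCV has them; the pictures are not rectified), "R" (3x3) and "t" (3): a world point X has camera coordinates R X + t. Camera axes: x right, y down, z forward; pixel columns grow to the right and rows downward; lengths in mm; the calibration is good to about 2 mm. A picture is of the moment at which its call begins: read the wrist's pose just before it. get_calibration takes no time and is no camera call; for the wrist camera it gives the pose at the moment of the call.
- arm.close_job(): hands the job in, once; it reports no verdict.
The state is a dict: "clock": time; "joint_pos": joint angles; "joint_vel": joint speeds; "joint_torque": joint torques, N m; "position": TCP position; "tool_rot": TCP orientation; "contact_force": force on the tool from outside, world axes, zero at the start; "wrist_torque": the same for the moment, N m; "finger_gap": finger opening in mm.
Only numpy, scipy, OpenCV 4.12 (cv2) and the standard library are available. Lean on these libraries where they do the work, as an engineer would, in place of code of your own. Each camera call takes 0.05 s, during which the arm holds its last target. There are 200 camera calls.

## Working session

There is one attempt and no reset: what is moved stays moved. The work goes in short steps, Python scripts to look and compute and a shell command to move; the robot and the scene stay as the last step left them, time stands still between calls to the robot, and variables do not carry over. Pictures are saved under pics/ and viewed, about 8 in all and at most 12, crops included, and the job is handed in when it is done.

```bash
ls; mkdir -p pics; python3 - <<'E'
from bench import arm
import cv2,numpy as np
s=arm.get_state(); print({k:np.round(v,3).tolist() for k,v in s.items()})
for n in ("top","side"):
    im,d=arm.get_image(n); cv2.imwrite(f"pics/{n}0.png",im[:,:,::-1]); np.savez(f"pics/{n}0.npz",im=im,d=d)
    c=arm.get_calibration(n); print(n,{k:np.round(v,3).tolist() for k,v in c.items()})
E
```

```text
pics
{'clock': 0.0, 'joint_pos': [-1.314, 0.333, -0.065, 1.461, 0.022, 1.35, -0.089], 'joint_vel': [0.001, -0.0, -0.002, -0.0, -0.001, -0.0, 0.0], 'joint_torque': [-0.001, -62.324, 0.024, -38.99, -0.061, 0.04, 0.0], 'position': [172.494, 600.327, 221.758], 'tool_rot': [-3.102, 1.569, -1.811], 'contact_force': [-0.092, -0.19, 0.576], 'wrist_torque': [-0.014, -0.024, -0.015], 'finger_gap': 86.964}
top {'K': [[383.304, 0.0, 274.375], [0.0, 383.304, 207.026], [0.0, 0.0, 1.0]], 'D': [-0.029, 0.0, 0.0, 0.0, 0.0], 'R': [[-0.011, -0.999, -0.039], [-0.994, 0.015, -0.106], [0.106, 0.038, -0.994]], 't': [29.408, 561.543, 929.395]}
side {'K': [[479.871, 0.0, 270.479], [0.0, 479.871, 206.858], [0.0, 0.0, 1.0]], 'D': [-0.113, 0.0, 0.0, 0.0, 0.0], 'R': [[0.824, -0.567, -0.004], [-0.362, -0.519, -0.774], [0.437, 0.639, -0.633]], 't': [-478.787, 240.377, 1090.805]}
```

View pics/top0.png

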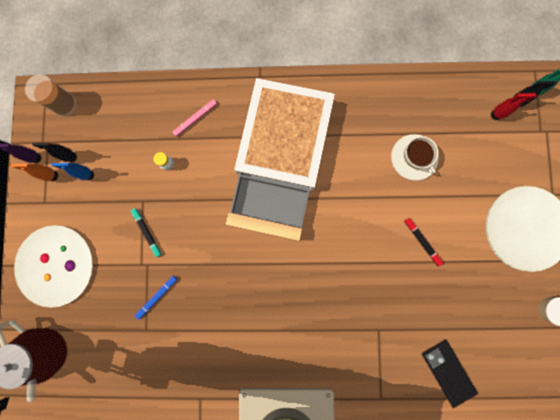

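View pics/side0.png

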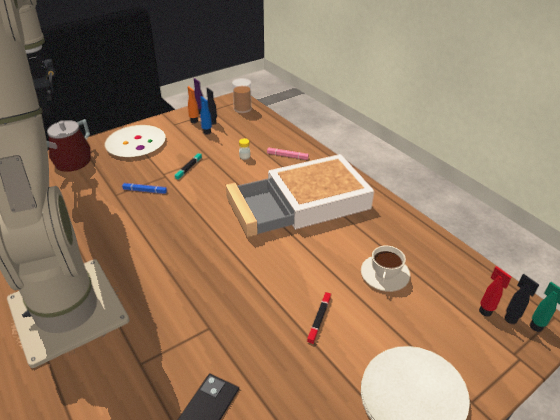

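The top view shows four markers: teal caps with a black barrel at (146,232), blue at (157,297), pink at (195,118) and red at (423,242). The one at (146,232) fits the description. The drawer is open towards the robot, with its wooden front at about (265,226).

```bash
cat > h.py <<'E'
import numpy as np,cv2
from bench import arm
def world(d,c):
    K,D,R,t=[np.array(c[k],float) for k in("K","D","R","t")]
    h,w=d.shape; u,v=np.meshgrid(np.arange(w),np.arange(h))
    n=cv2.undistortPoints(np.stack([u,v],-1).reshape(-1,1,2).astype(float),K,D).reshape(h,w,2)
    X=np.dstack([n,np.ones((h,w))])*d[...,None]
    return (X-t)@R
def plane(px,z,c):
    K,D,R,t=[np.array(c[k],float) for k in("K","D","R","t")]
    n=cv2.undistortPoints(np.array(px,float).reshape(-1,1,2),K,D).reshape(-1,2)
    r=np.c_[n,np.ones(len(n))]@R; o=-R.T@t
    return o+r*((z-o[2])/r[:,2])[:,None]
E
python3 - <<'E'
from h import *
crops=[]
for n in("top","side"):
    f=np.load(f"pics/{n}0.npz"); im,d=f["im"],f["d"]; c=arm.get_calibration(n); W=world(d,c)
    hsv=cv2.cvtColor(im,cv2.COLOR_RGB2HSV)
    roi=np.zeros(d.shape,bool)
    if n=="top": roi[195:270,115:175]=1
    else: roi[145:185,165:212]=1
    m=roi&(hsv[...,0]>75)&(hsv[...,0]<97)&(hsv[...,1]>110)
    k,l,st,ce=cv2.connectedComponentsWithStats(m.astype(np.uint8))
    print(n,st[1:].tolist(),ce[1:].round(1).tolist())
    idx=[i for i in range(1,k) if st[i,4]>8]
    P=plane([ce[i] for i in idx],11,c); print("caps",P.round(1).tolist())
    # organiser top rim
    z=W[...,2]
    if n=="top":
        print("table z",np.median(z[300:330,200:230]))
        white=(hsv[...,1]<40)&(hsv[...,2]>170); r=np.zeros_like(white); r[70:190,225:345]=1
        mm=(z>56)&(z<76)&r
        pts=W[mm][:,:2].astype(np.float32); print("org rect",cv2.minAreaRect(pts),np.median(z[mm]))
        wood=(hsv[...,0]>8)&(hsv[...,0]<28)&(z>45)&(z<66); r=np.zeros_like(wood); r[200:245,220:312]=1
        wood&=r; pts=W[wood][:,:2].astype(np.float32); print("front rect",cv2.minAreaRect(pts),np.median(W[wood][:,2]),wood.sum())
        crops.append(cv2.resize(im[195:270,115:190],(450,450),interpolation=cv2.INTER_CUBIC))
    else: crops.append(cv2.resize(im[140:190,155:205],(450,450)[:2],interpolation=cv2.INTER_CUBIC)[:, :350])
cv2.imwrite("pics/crop1.png",np.hstack(crops)[:,:,::-1])
E
```

```text
top [[131, 209, 10, 11, 58], [151, 245, 10, 12, 65]] [[135.4, 213.6], [155.6, 250.4]]
caps [[552.3, 384.0, 11.0], [456.8, 328.5, 11.0]]
table z 0.20252657204503113
org rect ((745.1804809570312, -6.3148651123046875), (200.50222778320312, 242.0223388671875), 76.73467254638672) 67.02480973950391
front rect ((545.1854858398438, 41.210853576660156), (183.70559692382812, 102.3785629272461), 78.17213439941406) 56.92940217784319 968
side [[195, 154, 7, 6, 25], [175, 170, 9, 9, 47]] [[198.1, 156.0], [178.8, 174.2]]
caps [[555.1, 381.0, 11.0], [457.0, 324.1, 11.0]]
```

View pics/crop1.png

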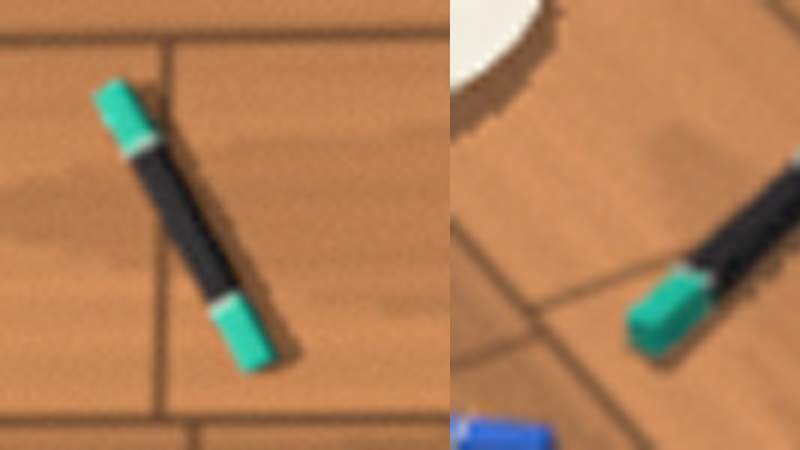

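The crop confirms it: black barrel with teal caps, in both views. It is centred at about (505,355) with a yaw of about 30°. The drawer yaw is about -13.3°, and its front face is near (495,53).

```bash
cat >> h.py <<'E'
from scipy.spatial.transform import Rotation as Ro
def go(target,jawdeg,show=True):
    """turn about tool x so that tool z lies along jawdeg (world, mod 180), then shift in the turned tool axes"""
    s=arm.get_state(); R=Ro.from_euler("xyz",s["tool_rot"]).as_matrix(); p=np.array(s["position"])
    g=np.deg2rad(jawdeg); g=np.array([np.cos(g),np.sin(g),0])
    a=np.degrees(np.arctan2(-(g@R[:,1]),g@R[:,2])); a=(a+90)%180-90
    R2=R@Ro.from_euler("x",a,degrees=True).as_matrix()
    sh=R2.T@(np.array(target)-p)
    print("t%.2f pos"%s["clock"],p.round(1),"F",np.round(s["contact_force"],1),"gap %.1f"%s["finger_gap"],"q7 %.2f"%s["joint_pos"][6],"| yaw %.1f"%a,"then t(mm)",sh.round(1))
    print("  tool x",R[:,0].round(3),"z",R[:,2].round(3), "z after",R2[:,2].round(2))
E
python3 -c "
from h import *
go([505,355,130],120.2)"
```

```text
t0.10 pos [172.5 600.4 221.8] F [-0.2  0.3  0.7] gap 87.1 q7 -0.09 | yaw -46.2 then t(mm) [  92.  -164.  -379.2]
  tool x [-0.    -0.001 -1.   ] z [ 0.276  0.961 -0.001] z after [-0.5   0.86 -0.  ]
```

```bash
python3 -m handwheel '[{"yaw":-7.7},{"yaw":-7.7},{"yaw":-7.7},{"yaw":-7.7},{"yaw":-7.7},{"yaw":-7.7},{"ty":-0.0117,"tz":-0.027},{"ty":-0.0117,"tz":-0.027},{"ty":-0.0117,"tz":-0.027},{"ty":-0.0117,"tz":-0.027},{"ty":-0.0117,"tz":-0.027},{"ty":-0.0117,"tz":-0.027},{"ty":-0.0117,"tz":-0.027},{"ty":-0.0117,"tz":-0.027},{"ty":-0.0117,"tz":-0.027},{"ty":-0.0117,"tz":-0.027},{"ty":-0.0117,"tz":-0.027},{"ty":-0.0117,"tz":-0.027},{"ty":-0.0117,"tz":-0.027},{"ty":-0.0117,"tz":-0.027}]'
python3 - <<'E'
from h import *
go([505,355,130],120.2)
c=arm.get_calibration("wrist"); im,d=arm.get_image("wrist"); W=world(d,c)
cv2.imwrite("pics/w1.png",im[:,:,::-1])
hsv=cv2.cvtColor(im,cv2.COLOR_RGB2HSV)
m=(hsv[...,0]>75)&(hsv[...,0]<97)&(hsv[...,1]>110)
k,l,st,ce=cv2.connectedComponentsWithStats(m.astype(np.uint8))
for i in range(1,k):
    if st[i,4]>60: print(st[i].tolist(),ce[i].round(1),plane(ce[i],13,c).round(1))
E
```

```text
t0.10 pos [172.5 600.4 221.8] F [-0.2  0.3  0.7] gap 87.1 q7 -0.09 | yaw -46.2 then t(mm) [  92.  -164.  -379.2]
  tool x [-0.    -0.001 -1.   ] z [ 0.276  0.961 -0.001] z after [-0.5   0.86 -0.  ]schema error: expected keys tx, ty, tz, yaw, jaw
```

View pics/w1.png

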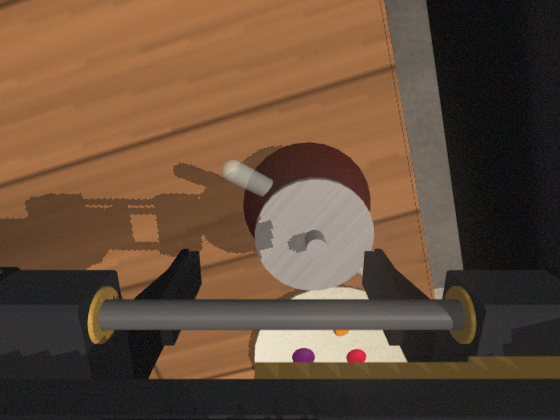

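The move was refused because every row needs all five keys. The wrist picture only shows the teapot, below the start pose. I'll retype the rows in full.

```bash
python3 -m handwheel '[{"tx":0,"ty":0,"tz":0,"yaw":-7.7,"jaw":-1},{"tx":0,"ty":0,"tz":0,"yaw":-7.7,"jaw":-1},{"tx":0,"ty":0,"tz":0,"yaw":-7.7,"jaw":-1},{"tx":0,"ty":0,"tz":0,"yaw":-7.7,"jaw":-1},{"tx":0,"ty":0,"tz":0,"yaw":-7.7,"jaw":-1},{"tx":0,"ty":0,"tz":0,"yaw":-7.7,"jaw":-1},{"tx":0,"ty":-0.0117,"tz":-0.027,"yaw":0,"jaw":-1},{"tx":0,"ty":-0.0117,"tz":-0.027,"yaw":0,"jaw":-1},{"tx":0,"ty":-0.0117,"tz":-0.027,"yaw":0,"jaw":-1},{"tx":0,"ty":-0.0117,"tz":-0.027,"yaw":0,"jaw":-1},{"tx":0,"ty":-0.0117,"tz":-0.027,"yaw":0,"jaw":-1},{"tx":0,"ty":-0.0117,"tz":-0.027,"yaw":0,"jaw":-1},{"tx":0,"ty":-0.0117,"tz":-0.027,"yaw":0,"jaw":-1},{"tx":0,"ty":-0.0117,"tz":-0.027,"yaw":0,"jaw":-1},{"tx":0,"ty":-0.0117,"tz":-0.027,"yaw":0,"jaw":-1},{"tx":0,"ty":-0.0117,"tz":-0.027,"yaw":0,"jaw":-1},{"tx":0,"ty":-0.0117,"tz":-0.027,"yaw":0,"jaw":-1},{"tx":0,"ty":-0.0117,"tz":-0.027,"yaw":0,"jaw":-1},{"tx":0,"ty":-0.0117,"tz":-0.027,"yaw":0,"jaw":-1},{"tx":0,"ty":-0.0117,"tz":-0.027,"yaw":0,"jaw":-1}]'
cat > look.py <<'E'
from h import *
import sys
c=arm.get_calibration("wrist"); im,d=arm.get_image("wrist"); np.savez("pics/w.npz",im=im,d=d,**{k:np.array(v) for k,v in c.items()})
cv2.imwrite("pics/%s.png"%sys.argv[1],im[:,:,::-1])
hsv=cv2.cvtColor(im,cv2.COLOR_RGB2HSV)
m=(hsv[...,0]>75)&(hsv[...,0]<97)&(hsv[...,1]>110)
k,l,st,ce=cv2.connectedComponentsWithStats(m.astype(np.uint8))
z=float(sys.argv[2])
for i in range(1,k):
    if st[i,4]>60: print(st[i].tolist(),ce[i].round(1),plane(ce[i],z,c).round(1))
E
python3 look.py w2 13; python3 -c "
from h import *
go([505,355,60],120.2)"
```

```text
clock: 2.15
position: [504.9, 355.3, 222.3]
tool_rot: [1.613, 1.57, -2.573]
contact_force: [0.9, 0.3, 0.3]
finger_gap: 87.1
[275, 119, 11, 28, 284] [280.4 132.7] [[458.5 328.   13. ]]
[275, 218, 11, 22, 224] [280.3 228.2] [[553.6 383.2  13. ]]
t2.20 pos [509.3 350.6 222.1] F [ 2.  -5.1  1.2] gap 87.2 q7 1.43 | yaw -0.4 then t(mm) [162.1   1.6   6.5]
  tool x [ 0.002 -0.003 -1.   ] z [-0.497  0.868 -0.003] z after [-0.5   0.86 -0.  ]
```

View pics/w2.png

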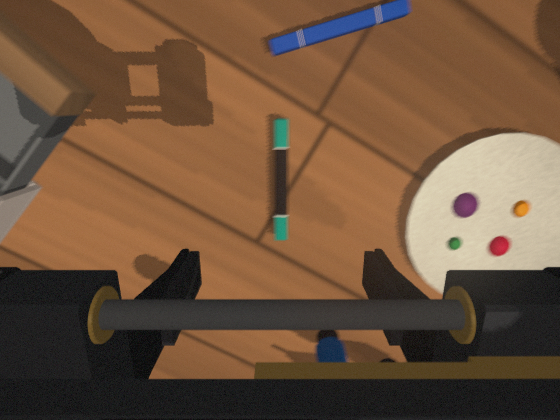

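The teal marker lies vertically at about (280,180), between the jaws' axes and well aligned with them. Its caps put the centre at (506,355.6). Next I descend.

```bash
python3 -m handwheel '[{"tx":0,"ty":0,"tz":0,"yaw":-0.4,"jaw":-0.4},{"tx":0.02,"ty":0,"tz":0,"yaw":0,"jaw":-0.4},{"tx":0.03,"ty":0,"tz":0,"yaw":0,"jaw":-0.4},{"tx":0.03,"ty":0,"tz":0,"yaw":0,"jaw":-0.4},{"tx":0.03,"ty":0,"tz":0,"yaw":0,"jaw":-0.4},{"tx":0.03,"ty":0,"tz":0,"yaw":0,"jaw":-0.4},{"tx":0.02,"ty":0,"tz":0,"yaw":0,"jaw":-0.4},{"tx":0,"ty":0,"tz":0,"yaw":0,"jaw":-0.4},{"tx":0,"ty":0,"tz":0,"yaw":0,"jaw":-0.4},{"tx":0,"ty":0,"tz":0,"yaw":0,"jaw":-0.4}]'
python3 look.py w3 13; python3 -c "
from h import *
go([506,355.5,3],120.1)"
```

```text
clock: 3.2
position: [504.6, 357.2, 64.2]
tool_rot: [-1.29, 1.568, 0.815]
contact_force: [0.2, 0.1, 0.6]
finger_gap: 60.9
[271, 125, 23, 49, 1092] [281.7 148.9] [[455.7 329.6  13. ]]
[270, 286, 21, 14, 283] [280.3 292.5] [[544.7 381.1  13. ]]
t3.25 pos [504.7 357.1  64.2] F [0.1 0.1 0.3] gap 61.0 q7 1.43 | yaw 0.5 then t(mm) [61.2 -0.2 -2.1]
  tool x [ 0.002  0.002 -1.   ] z [-0.509  0.861  0.001] z after [-0.5   0.87  0.  ]
```

```bash
python3 -m handwheel '[{"tx":0.02,"ty":0,"tz":0,"yaw":0,"jaw":-0.4},{"tx":0.02,"ty":0,"tz":0,"yaw":0,"jaw":-0.4},{"tx":0.01,"ty":0,"tz":0,"yaw":0,"jaw":-0.4},{"tx":0.005,"ty":0,"tz":0,"yaw":0,"jaw":-0.4},{"tx":0.003,"ty":0,"tz":0,"yaw":0,"jaw":-0.4},{"tx":0.002,"ty":0,"tz":0,"yaw":0,"jaw":-0.4},{"tx":0,"ty":0,"tz":0,"yaw":0,"jaw":-0.4},{"tx":0,"ty":0,"tz":0,"yaw":0,"jaw":-0.4}]'
python3 -c "
from h import *
go([506,355.5,3],120.1)"
```

```text
clock: 4.05
position: [504.4, 356.5, 3.1]
tool_rot: [-1.329, 1.57, 0.775]
contact_force: [-0.1, 0.6, 0.3]
finger_gap: 61.0
t4.05 pos [504.4 356.5   3.1] F [-0.1  0.6  0.3] gap 61.0 q7 1.43 | yaw 0.5 then t(mm) [ 0.1 -0.9 -1.6]
  tool x [ 0.001  0.001 -1.   ] z [-0.509  0.861  0.   ] z after [-0.5   0.87  0.  ]
```

```bash
python3 -m handwheel '[{"tx":0,"ty":0,"tz":0,"yaw":0,"jaw":0},{"tx":0,"ty":0,"tz":0,"yaw":0,"jaw":0.4},{"tx":0,"ty":0,"tz":0,"yaw":0,"jaw":0.7},{"tx":0,"ty":0,"tz":0,"yaw":0,"jaw":0.9},{"tx":0,"ty":0,"tz":0,"yaw":0,"jaw":1},{"tx":0,"ty":0,"tz":0,"yaw":0,"jaw":1},{"tx":0,"ty":0,"tz":0,"yaw":0,"jaw":1},{"tx":0,"ty":0,"tz":0,"yaw":0,"jaw":1}]' 20
python3 -m handwheel '[{"tx":-0.005,"ty":0,"tz":0,"yaw":0,"jaw":1},{"tx":-0.01,"ty":0,"tz":0,"yaw":0,"jaw":1},{"tx":-0.02,"ty":0,"tz":0,"yaw":0,"jaw":1},{"tx":-0.03,"ty":0,"tz":0,"yaw":0,"jaw":1},{"tx":-0.03,"ty":0,"tz":0,"yaw":0,"jaw":1},{"tx":-0.03,"ty":0,"tz":0,"yaw":0,"jaw":1},{"tx":-0.02,"ty":0,"tz":0,"yaw":0,"jaw":1},{"tx":0,"ty":0,"tz":0,"yaw":0,"jaw":1},{"tx":0,"ty":0,"tz":0,"yaw":0,"jaw":1}]' 20
python3 look.py w4 145; python3 -c "
from h import *
go([551,40,150],166.7)"
```

```text
clock: 4.85
position: [504.1, 356.3, 2.5]
tool_rot: [-0.096, 1.571, 2.009]
contact_force: [-0.3, 0.5, 0.2]
finger_gap: 14.6
clock: 5.75
position: [504.3, 356.3, 148.2]
tool_rot: [-1.306, 1.57, 0.798]
contact_force: [0.1, -0.4, -1.4]
finger_gap: 14.8
[266, 135, 33, 68, 2122] [281.7 168.9] [[458.6 330.5 145. ]]
[268, 347, 27, 15, 405] [281. 354.] [[554.9 386.9 145. ]]
t5.80 pos [503.9 356.  147.2] F [ 0.7 -0.6 -1.2] gap 14.8 q7 1.43 | yaw -46.1 then t(mm) [  -2.8  296.7 -118.6]
  tool x [-0. -0. -1.] z [-0.509  0.861 -0.   ] z after [-0.97  0.23  0.  ]
```

View pics/w4.png

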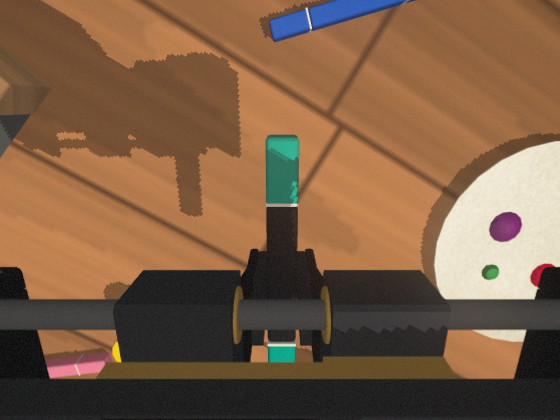

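The marker is gripped at its centre and level, with its caps at (282,169) and (281,354). A further -46° turn would take q7 past its limit, so I turn +133.9° instead. That gives the same line.

```bash
python3 -m handwheel '[{"tx":0,"ty":0,"tz":0,"yaw":3.9,"jaw":1},{"tx":0,"ty":0,"tz":0,"yaw":7,"jaw":1},{"tx":0,"ty":0,"tz":0,"yaw":8,"jaw":1},{"tx":0,"ty":0,"tz":0,"yaw":8,"jaw":1},{"tx":0,"ty":0,"tz":0,"yaw":8,"jaw":1},{"tx":0,"ty":0,"tz":0,"yaw":8,"jaw":1},{"tx":0,"ty":0,"tz":0,"yaw":8,"jaw":1},{"tx":0,"ty":0,"tz":0,"yaw":8,"jaw":1},{"tx":0,"ty":0,"tz":0,"yaw":8,"jaw":1},{"tx":0,"ty":0,"tz":0,"yaw":8,"jaw":1},{"tx":0,"ty":0,"tz":0,"yaw":8,"jaw":1},{"tx":0,"ty":0,"tz":0,"yaw":8,"jaw":1},{"tx":0,"ty":0,"tz":0,"yaw":8,"jaw":1},{"tx":0,"ty":0,"tz":0,"yaw":8,"jaw":1},{"tx":0,"ty":0,"tz":0,"yaw":8,"jaw":1},{"tx":0,"ty":0,"tz":0,"yaw":8,"jaw":1},{"tx":0,"ty":0,"tz":0,"yaw":8,"jaw":1},{"tx":0,"ty":0,"tz":0,"yaw":3,"jaw":1},{"tx":0,"ty":0,"tz":0,"yaw":0,"jaw":1},{"tx":0,"ty":0,"tz":0,"yaw":0,"jaw":1}]' 20
python3 -c "
from h import *
go([551,40,150],166.7)"
```

```text
clock: 7.8
position: [503.8, 356.0, 146.7]
tool_rot: [-2.112, 1.569, -2.342]
contact_force: [0.4, 0.5, -0.8]
finger_gap: 15.0
t7.80 pos [503.8 356.  146.7] F [ 0.4  0.5 -0.8] gap 15.0 q7 -0.80 | yaw 0.1 then t(mm) [  -3.  -296.7  118.7]
  tool x [-0.001 -0.001 -1.   ] z [ 0.974 -0.229 -0.001] z after [ 0.97 -0.23 -0.  ]
```

```bash
python3 -m handwheel '[{"tx":0,"ty":-0.01,"tz":0.004,"yaw":0,"jaw":1},{"tx":0,"ty":-0.02,"tz":0.008,"yaw":0,"jaw":1},{"tx":0,"ty":-0.025,"tz":0.01,"yaw":0,"jaw":1},{"tx":0,"ty":-0.025,"tz":0.01,"yaw":0,"jaw":1},{"tx":0,"ty":-0.025,"tz":0.01,"yaw":0,"jaw":1},{"tx":0,"ty":-0.025,"tz":0.01,"yaw":0,"jaw":1},{"tx":0,"ty":-0.025,"tz":0.01,"yaw":0,"jaw":1},{"tx":0,"ty":-0.025,"tz":0.01,"yaw":0,"jaw":1},{"tx":0,"ty":-0.025,"tz":0.01,"yaw":0,"jaw":1},{"tx":0,"ty":-0.025,"tz":0.01,"yaw":0,"jaw":1},{"tx":0,"ty":-0.025,"tz":0.01,"yaw":0,"jaw":1},{"tx":0,"ty":-0.02,"tz":0.008,"yaw":0,"jaw":1},{"tx":0,"ty":-0.015,"tz":0.006,"yaw":0,"jaw":1},{"tx":0,"ty":-0.007,"tz":0.003,"yaw":0,"jaw":1},{"tx":0,"ty":0,"tz":0,"yaw":0,"jaw":1},{"tx":0,"ty":0,"tz":0,"yaw":0,"jaw":1},{"tx":0,"ty":0,"tz":0,"yaw":0,"jaw":1}]' 20
python3 look.py w5 145; python3 -c "
from h import *
go([551,40,150],166.7)
f=np.load('pics/w.npz'); W=world(f['d'],f); im=f['im']; hsv=cv2.cvtColor(im,cv2.COLOR_RGB2HSV)
# travel-axis coordinates: s along organiser x from its open face, l lateral
ex=np.array([.973,-.2295]); ey=np.array([.2295,.973]); q=W[...,:2]-np.array([745.2,-6.3]); s=q@ex; l=q@ey; z=W[...,2]
for lo,hi in((50,62),(62,72),(36,50),(8,20)):
    m=(z>lo)&(z<hi)&(abs(l)<120)&(s>-330)&(s<0)&(f['d']>0)
    if m.sum()>20: print(lo,hi,m.sum(),'s pct',np.percentile(s[m],[1,5,50,95,99]).round(1),'l',np.percentile(l[m],[1,5,50,95,99]).round(1),'z',np.median(z[m]).round(1))
"
```

```text
clock: 9.5
position: [551.3, 40.7, 147.4]
tool_rot: [2.345, 1.57, 2.113]
contact_force: [-0.5, 0.0, -1.2]
finger_gap: 14.9
[266, 135, 33, 68, 2169] [281.6 168.6] [[563.2  92.9 145. ]]
[268, 347, 27, 15, 404] [281. 354.] [[537.4 -15.3 145. ]]
t9.55 pos [551.3  40.8 147.5] F [ 0.5  0.6 -0.4] gap 14.7 q7 -0.26 | yaw 0.1 then t(mm) [-2.5 -0.9 -0.1]
  tool x [-0.  0. -1.] z [ 0.973 -0.229 -0.   ] z after [ 0.97 -0.23 -0.  ]
50 62 6936 s pct [-253.3 -251.9 -238.3 -224.5 -119.6] l [-44.6 -36.5  32.7  87.9  92. ] z 57.2
62 72 33276 s pct [-119.4 -114.5  -59.2   -7.6   -1.7] l [-63.7 -50.4  31.1  93.9  99.1] z 67.2
36 50 2481 s pct [-224.  -223.9 -128.9 -123.3 -117. ] l [-50.4 -36.7  63.9  90.2  97.5] z 44.9
8 20 15256 s pct [-223.5 -219.8 -156.8 -108.3 -105. ] l [-66.2 -53.9  26.4  82.   86. ] z 13.3
```

View pics/w5.png

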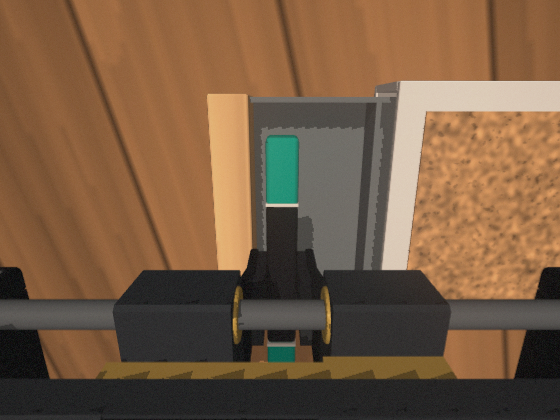

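The marker hangs level over the bay but close to the front: the wood's inner edge is at column 250, the cross wall at column 370 and the marker at column 282. The depth points put the bay at s -224 to -129 and the TCP at -199.5. So I shift +23 mm in tz, then lower.

```bash
python3 -m handwheel '[{"tx":0,"ty":0,"tz":0.011,"yaw":0,"jaw":1},{"tx":0,"ty":0.001,"tz":0.012,"yaw":0,"jaw":1},{"tx":0.02,"ty":0,"tz":0,"yaw":0,"jaw":1},{"tx":0.025,"ty":0,"tz":0,"yaw":0,"jaw":1},{"tx":0.025,"ty":0,"tz":0,"yaw":0,"jaw":1},{"tx":0.02,"ty":0,"tz":0,"yaw":0,"jaw":1},{"tx":0.015,"ty":0,"tz":0,"yaw":0,"jaw":1},{"tx":0.01,"ty":0,"tz":0,"yaw":0,"jaw":1},{"tx":0.006,"ty":0,"tz":0,"yaw":0,"jaw":1},{"tx":0.004,"ty":0,"tz":0,"yaw":0,"jaw":1},{"tx":0.002,"ty":0,"tz":0,"yaw":0,"jaw":1},{"tx":0,"ty":0,"tz":0,"yaw":0,"jaw":1},{"tx":0,"ty":0,"tz":0,"yaw":0,"jaw":1},{"tx":0,"ty":0,"tz":0,"yaw":0,"jaw":1}]' 20
python3 -m handwheel '[{"tx":0.001,"ty":0,"tz":0,"yaw":0,"jaw":1},{"tx":0.001,"ty":0,"tz":0,"yaw":0,"jaw":1},{"tx":0,"ty":0,"tz":0,"yaw":0,"jaw":1},{"tx":0,"ty":0,"tz":0,"yaw":0,"jaw":1}]' 20
```

```text
clock: 10.95
position: [574.4, 35.6, 21.0]
tool_rot: [0.621, 1.57, 0.388]
contact_force: [0.0, 0.6, -0.5]
finger_gap: 14.8
clock: 11.35
position: [574.1, 35.5, 18.5]
tool_rot: [2.352, 1.571, 2.119]
contact_force: [0.6, -0.3, -0.5]
finger_gap: 14.9
```

```bash
python3 -m handwheel '[{"tx":0.001,"ty":0,"tz":0,"yaw":0,"jaw":1},{"tx":0.001,"ty":0,"tz":0,"yaw":0,"jaw":1},{"tx":0,"ty":0,"tz":0,"yaw":0,"jaw":1},{"tx":0,"ty":0,"tz":0,"yaw":0,"jaw":1}]' 20
python3 -m handwheel '[{"tx":0.0005,"ty":0,"tz":0,"yaw":0,"jaw":1},{"tx":0,"ty":0,"tz":0,"yaw":0,"jaw":1},{"tx":0,"ty":0,"tz":0,"yaw":0,"jaw":1}]' 20
python3 -m handwheel '[{"tx":0.0005,"ty":0,"tz":0,"yaw":0,"jaw":1},{"tx":0,"ty":0,"tz":0,"yaw":0,"jaw":1},{"tx":0,"ty":0,"tz":0,"yaw":0,"jaw":1}]' 20
```

```text
clock: 11.75
position: [574.1, 35.5, 16.5]
tool_rot: [3.09, 1.571, 2.857]
contact_force: [-0.2, 0.2, -1.0]
finger_gap: 14.7
clock: 12.05
position: [574.1, 35.5, 16.0]
tool_rot: [1.826, 1.571, 1.594]
contact_force: [0.0, -0.4, -1.5]
finger_gap: 15.1
clock: 12.35
position: [574.1, 35.5, 15.5]
tool_rot: [1.969, 1.571, 1.737]
contact_force: [0.1, -0.3, 0.4]
finger_gap: 15.0
```

```bash
python3 -m handwheel '[{"tx":0.0005,"ty":0,"tz":0,"yaw":0,"jaw":1},{"tx":0,"ty":0,"tz":0,"yaw":0,"jaw":1},{"tx":0,"ty":0,"tz":0,"yaw":0,"jaw":1}]' 20
python3 -c "
from h import *
print(arm.get_state()['contact_force'])"
```

```text
clock: 12.65
position: [574.5, 35.4, 15.5]
tool_rot: [0.455, 1.57, 0.222]
contact_force: [-0.1, -0.2, 5.8]
finger_gap: 15.1
[-0.06797413 -0.15326535  5.76467785]
```

The marker touches the floor at 5.8 N. I open slightly so the fingers stay inside the bay, then rise.

```bash
python3 -m handwheel '[{"tx":0,"ty":0,"tz":0,"yaw":0,"jaw":0.62},{"tx":0,"ty":0,"tz":0,"yaw":0,"jaw":0.5},{"tx":0,"ty":0,"tz":0,"yaw":0,"jaw":0.4},{"tx":0,"ty":0,"tz":0,"yaw":0,"jaw":0.3},{"tx":0,"ty":0,"tz":0,"yaw":0,"jaw":0.3},{"tx":0,"ty":0,"tz":0,"yaw":0,"jaw":0.3}]'
python3 -m handwheel '[{"tx":-0.005,"ty":0,"tz":0,"yaw":0,"jaw":0.3},{"tx":-0.01,"ty":0,"tz":0,"yaw":0,"jaw":0.3},{"tx":-0.02,"ty":0,"tz":0,"yaw":0,"jaw":0.3},{"tx":-0.03,"ty":0,"tz":0,"yaw":0,"jaw":0.3},{"tx":-0.03,"ty":0,"tz":0,"yaw":0,"jaw":0.3},{"tx":-0.03,"ty":0,"tz":0,"yaw":0,"jaw":0.3},{"tx":-0.02,"ty":0,"tz":0,"yaw":0,"jaw":0.3},{"tx":0,"ty":0,"tz":0,"yaw":0,"jaw":0.3},{"tx":0,"ty":0,"tz":0,"yaw":0,"jaw":0.3}]'
python3 look.py w6 26; python3 - <<'E'
from h import *
ex=np.array([.973,-.2295])
tgt=np.array([745.2,-6.3])-300*ex
go([*tgt,160],166.7)
f=np.load('pics/w.npz'); W=world(f['d'],f)
ey=np.array([.2295,.973]); q=W[...,:2]-np.array([745.2,-6.3]); s=q@ex; l=q@ey; z=W[...,2]
m=(z>52)&(z<62)&(abs(l)<92)&(s>-330)&(s<-200)&(f['d']>0); print("front s",np.percentile(s[m],[1,5,95,99]).round(1))
E
```

```text
clock: 13.25
position: [574.0, 35.5, 15.0]
tool_rot: [2.714, 1.571, 2.482]
contact_force: [-0.9, -0.6, -0.4]
finger_gap: 29.6
clock: 14.15
position: [574.2, 35.5, 160.6]
tool_rot: [0.793, 1.57, 0.561]
contact_force: [0.3, 0.8, -0.7]
finger_gap: 30.6
[274, 121, 17, 36, 595] [281.8 138.4] [[587.   89.6  26. ]]
[274, 242, 15, 27, 404] [281. 255.] [[560.7 -18.   26. ]]
t14.20 pos [573.7  35.5 159.7] F [-0.6  0.1  0.4] gap 30.5 q7 -0.23 | yaw -0.0 then t(mm) [  -0.2   -1.4 -123.4]
  tool x [-0.  0. -1.] z [ 0.973 -0.231 -0.001] z after [ 0.97 -0.23 -0.  ]
front s [-252.8 -251.3 -224.2 -223.4]
```

View pics/w6.png

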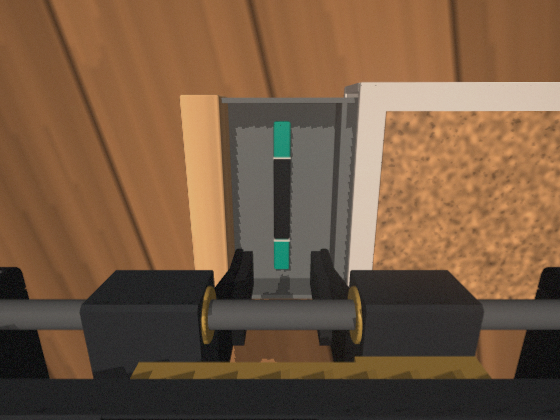

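The marker lies flat in the middle of the bay, at columns 274-291 and rows 121-270, clear of all the walls. The face is still at s=-253, so the joint is at about 131 mm. Next I back off, turn 90° with the jaws shut so I press along the rigid tool y, and lower in front of the face.

```bash
python3 -m handwheel '[{"tx":0,"ty":0,"tz":-0.01,"yaw":-4,"jaw":1},{"tx":0,"ty":0,"tz":0,"yaw":-8,"jaw":1},{"tx":0,"ty":0,"tz":0,"yaw":-8,"jaw":1},{"tx":0,"ty":0,"tz":0,"yaw":-8,"jaw":1},{"tx":0,"ty":0,"tz":0,"yaw":-8,"jaw":1},{"tx":0,"ty":0,"tz":0,"yaw":-8,"jaw":1},{"tx":0,"ty":0,"tz":0,"yaw":-8,"jaw":1},{"tx":0,"ty":0,"tz":0,"yaw":-8,"jaw":1},{"tx":0,"ty":0,"tz":0,"yaw":-8,"jaw":1},{"tx":0,"ty":0,"tz":0,"yaw":-8,"jaw":1},{"tx":0,"ty":0,"tz":0,"yaw":-8,"jaw":1},{"tx":0,"ty":0,"tz":0,"yaw":-6,"jaw":1},{"tx":0,"ty":0.025,"tz":0,"yaw":0,"jaw":1},{"tx":0,"ty":0.025,"tz":0,"yaw":0,"jaw":1},{"tx":0,"ty":0.025,"tz":0,"yaw":0,"jaw":1},{"tx":0,"ty":0.025,"tz":0,"yaw":0,"jaw":1},{"tx":0,"ty":0.013,"tz":0,"yaw":0,"jaw":1},{"tx":0,"ty":0,"tz":0,"yaw":0,"jaw":1},{"tx":0,"ty":0,"tz":0,"yaw":0,"jaw":1}]' 20
python3 -c "
from h import *
ex=np.array([.973,-.2295]); t=np.array([745.2,-6.3])-300*ex
go([*t,33],76.7)"
```

```text
clock: 16.1
position: [454.9, 63.7, 160.0]
tool_rot: [-1.072, 1.57, 0.266]
contact_force: [-0.3, 0.0, 0.2]
finger_gap: 0.4
t16.10 pos [454.9  63.7 160. ] F [-0.3  0.   0.2] gap 0.4 q7 1.10 | yaw -0.0 then t(mm) [127.    1.4  -1.5]
  tool x [ 0.  0. -1.] z [0.23  0.973 0.   ] z after [0.23 0.97 0.  ]
```

```bash
python3 -m handwheel '[{"tx":0.02,"ty":0,"tz":0,"yaw":0,"jaw":1},{"tx":0.03,"ty":0,"tz":0,"yaw":0,"jaw":1},{"tx":0.03,"ty":0,"tz":0,"yaw":0,"jaw":1},{"tx":0.025,"ty":0,"tz":0,"yaw":0,"jaw":1},{"tx":0.015,"ty":0,"tz":0,"yaw":0,"jaw":1},{"tx":0.007,"ty":0,"tz":-0.0015,"yaw":0,"jaw":1},{"tx":0,"ty":-0.006,"tz":0,"yaw":0,"jaw":1},{"tx":0,"ty":-0.006,"tz":0,"yaw":0,"jaw":1},{"tx":0,"ty":-0.004,"tz":0,"yaw":0,"jaw":1},{"tx":0,"ty":-0.002,"tz":0,"yaw":0,"jaw":1},{"tx":0,"ty":0,"tz":0,"yaw":0,"jaw":1}]' 20
python3 -m handwheel '[{"tx":0,"ty":-0.002,"tz":0,"yaw":0,"jaw":1},{"tx":0,"ty":-0.002,"tz":0,"yaw":0,"jaw":1},{"tx":0,"ty":-0.001,"tz":0,"yaw":0,"jaw":1},{"tx":0,"ty":-0.001,"tz":0,"yaw":0,"jaw":1},{"tx":0,"ty":-0.001,"tz":0,"yaw":0,"jaw":1},{"tx":0,"ty":-0.001,"tz":0,"yaw":0,"jaw":1},{"tx":0,"ty":-0.001,"tz":0,"yaw":0,"jaw":1},{"tx":0,"ty":-0.001,"tz":0,"yaw":0,"jaw":1}]'
python3 -m handwheel '[{"tx":0,"ty":-0.001,"tz":0,"yaw":0,"jaw":1},{"tx":0,"ty":-0.001,"tz":0,"yaw":0,"jaw":1},{"tx":0,"ty":-0.001,"tz":0,"yaw":0,"jaw":1},{"tx":0,"ty":-0.001,"tz":0,"yaw":0,"jaw":1}]'
python3 -m handwheel '[{"tx":0,"ty":-0.001,"tz":0,"yaw":0,"jaw":1},{"tx":0,"ty":-0.001,"tz":0,"yaw":0,"jaw":1},{"tx":0,"ty":-0.001,"tz":0,"yaw":0,"jaw":1},{"tx":0,"ty":-0.001,"tz":0,"yaw":0,"jaw":1}]'
```

```text
clock: 17.2
position: [472.2, 58.2, 33.5]
tool_rot: [-1.008, 1.57, 0.33]
contact_force: [0.0, 0.3, -0.0]
finger_gap: 0.5
clock: 18.0
position: [481.4, 55.9, 33.0]
tool_rot: [0.413, 1.571, 1.751]
contact_force: [0.4, 0.1, 0.3]
finger_gap: 0.2
clock: 18.4
position: [485.2, 55.0, 33.0]
tool_rot: [1.189, 1.571, 2.527]
contact_force: [-0.3, -1.0, 0.5]
finger_gap: 0.6
clock: 18.8
position: [489.0, 54.1, 33.0]
tool_rot: [1.41, 1.57, 2.748]
contact_force: [-1.4, 0.1, 0.6]
finger_gap: 0.9
```

Contact came at s≈-263, as expected. Next comes the free travel at 20 mm/s.

```bash
python3 -m handwheel '[{"tx":0,"ty":-0.001,"tz":0,"yaw":0,"jaw":1},{"tx":0,"ty":-0.0015,"tz":0,"yaw":0,"jaw":1},{"tx":0,"ty":-0.002,"tz":0,"yaw":0,"jaw":1},{"tx":0,"ty":-0.002,"tz":0,"yaw":0,"jaw":1},{"tx":0,"ty":-0.002,"tz":0,"yaw":0,"jaw":1},{"tx":0,"ty":-0.002,"tz":0,"yaw":0,"jaw":1},{"tx":0,"ty":-0.002,"tz":0,"yaw":0,"jaw":1},{"tx":0,"ty":-0.002,"tz":0,"yaw":0,"jaw":1},{"tx":0,"ty":-0.002,"tz":0,"yaw":0,"jaw":1},{"tx":0,"ty":-0.002,"tz":0,"yaw":0,"jaw":1},{"tx":0,"ty":-0.002,"tz":0,"yaw":0,"jaw":1},{"tx":0,"ty":-0.002,"tz":0,"yaw":0,"jaw":1},{"tx":0,"ty":-0.002,"tz":0,"yaw":0,"jaw":1},{"tx":0,"ty":-0.002,"tz":0,"yaw":0,"jaw":1},{"tx":0,"ty":-0.002,"tz":0,"yaw":0,"jaw":1}]'
python3 -m handwheel '[{"tx":0,"ty":-0.002,"tz":0,"yaw":0,"jaw":1},{"tx":0,"ty":-0.002,"tz":0,"yaw":0,"jaw":1},{"tx":0,"ty":-0.002,"tz":0,"yaw":0,"jaw":1},{"tx":0,"ty":-0.002,"tz":0,"yaw":0,"jaw":1},{"tx":0,"ty":-0.002,"tz":0,"yaw":0,"jaw":1},{"tx":0,"ty":-0.002,"tz":0,"yaw":0,"jaw":1},{"tx":0,"ty":-0.002,"tz":0,"yaw":0,"jaw":1},{"tx":0,"ty":-0.002,"tz":0,"yaw":0,"jaw":1},{"tx":0,"ty":-0.002,"tz":0,"yaw":0,"jaw":1},{"tx":0,"ty":-0.002,"tz":0,"yaw":0,"jaw":1},{"tx":0,"ty":-0.002,"tz":0,"yaw":0,"jaw":1},{"tx":0,"ty":-0.002,"tz":0,"yaw":0,"jaw":1},{"tx":0,"ty":-0.002,"tz":0,"yaw":0,"jaw":1},{"tx":0,"ty":-0.002,"tz":0,"yaw":0,"jaw":1},{"tx":0,"ty":-0.002,"tz":0,"yaw":0,"jaw":1}]'
python3 - <<'E'
from h import *
s=arm.get_state(); p=s["position"]; ex=np.array([.973,-.2295]); S=(np.array(p[:2])-[745.2,-6.3])@ex
print("joint ~",-S-132,"lat",(np.array(p[:2])-[745.2,-6.3])@[.2295,.973],"F",-np.array(s["contact_force"][:2])@ex)
E
```

```text
clock: 20.3
position: [517.0, 47.5, 33.0]
tool_rot: [0.562, 1.571, 1.9]
contact_force: [-0.4, 0.2, -0.3]
finger_gap: 0.5
clock: 21.8
position: [546.2, 40.6, 33.0]
tool_rot: [0.234, 1.571, 1.572]
contact_force: [-0.7, 1.4, -0.3]
finger_gap: 0.5
joint ~ 72.41624065128258 lat -0.06291433319667306 F 0.9722341203405473
```

```bash
python3 -m handwheel '[{"tx":0,"ty":-0.002,"tz":0,"yaw":0,"jaw":1},{"tx":0,"ty":-0.002,"tz":0,"yaw":0,"jaw":1},{"tx":0,"ty":-0.002,"tz":0,"yaw":0,"jaw":1},{"tx":0,"ty":-0.002,"tz":0,"yaw":0,"jaw":1},{"tx":0,"ty":-0.002,"tz":0,"yaw":0,"jaw":1},{"tx":0,"ty":-0.002,"tz":0,"yaw":0,"jaw":1},{"tx":0,"ty":-0.002,"tz":0,"yaw":0,"jaw":1},{"tx":0,"ty":-0.002,"tz":0,"yaw":0,"jaw":1},{"tx":0,"ty":-0.001,"tz":0,"yaw":0,"jaw":1},{"tx":0,"ty":-0.001,"tz":0,"yaw":0,"jaw":1}]'
python3 -m handwheel '[{"tx":0,"ty":-0.001,"tz":0,"yaw":0,"jaw":1},{"tx":0,"ty":-0.001,"tz":0,"yaw":0,"jaw":1},{"tx":0,"ty":-0.001,"tz":0,"yaw":0,"jaw":1}]'
python3 -m handwheel '[{"tx":0,"ty":-0.001,"tz":0,"yaw":0,"jaw":1},{"tx":0,"ty":-0.001,"tz":0,"yaw":0,"jaw":1},{"tx":0,"ty":-0.001,"tz":0,"yaw":0,"jaw":1}]'
python3 -m handwheel '[{"tx":0,"ty":-0.001,"tz":0,"yaw":0,"jaw":1},{"tx":0,"ty":-0.001,"tz":0,"yaw":0,"jaw":1},{"tx":0,"ty":-0.001,"tz":0,"yaw":0,"jaw":1}]'
python3 -m handwheel '[{"tx":0,"ty":-0.001,"tz":0,"yaw":0,"jaw":1},{"tx":0,"ty":-0.001,"tz":0,"yaw":0,"jaw":1},{"tx":0,"ty":-0.001,"tz":0,"yaw":0,"jaw":1}]'
python3 -m handwheel '[{"tx":0,"ty":-0.001,"tz":0,"yaw":0,"jaw":1},{"tx":0,"ty":-0.001,"tz":0,"yaw":0,"jaw":1},{"tx":0,"ty":-0.001,"tz":0,"yaw":0,"jaw":1}]'
```

```text
clock: 22.8
position: [563.6, 36.4, 33.0]
tool_rot: [0.731, 1.571, 2.069]
contact_force: [-1.1, 0.5, 0.6]
finger_gap: 0.3
clock: 23.1
position: [566.5, 35.7, 33.0]
tool_rot: [1.42, 1.571, 2.758]
contact_force: [-0.8, 1.1, 0.1]
finger_gap: -0.1
clock: 23.4
position: [569.5, 35.0, 33.0]
tool_rot: [-0.578, 1.571, 0.76]
contact_force: [-0.4, 1.0, -0.5]
finger_gap: 0.5
clock: 23.7
position: [572.3, 34.3, 33.0]
tool_rot: [0.839, 1.571, 2.177]
contact_force: [-1.0, -1.0, 0.4]
finger_gap: 0.7
clock: 24.0
position: [575.3, 33.7, 33.0]
tool_rot: [-0.059, 1.571, 1.279]
contact_force: [-0.4, 1.6, 1.3]
finger_gap: 0.4
clock: 24.3
position: [577.8, 33.1, 33.0]
tool_rot: [1.575, 1.57, 2.913]
contact_force: [-4.0, 0.0, 2.6]
finger_gap: 0.6
```

The spring set in at x≈577 (joint about 40), so the catch should come about 30 mm further on.

```bash
python3 -m handwheel '[{"tx":0,"ty":-0.001,"tz":0,"yaw":0,"jaw":1},{"tx":0,"ty":-0.001,"tz":0,"yaw":0,"jaw":1},{"tx":0,"ty":-0.001,"tz":0,"yaw":0,"jaw":1}]'
python3 -m handwheel '[{"tx":0,"ty":-0.001,"tz":0,"yaw":0,"jaw":1},{"tx":0,"ty":-0.001,"tz":0,"yaw":0,"jaw":1},{"tx":0,"ty":-0.001,"tz":0,"yaw":0,"jaw":1},{"tx":0,"ty":-0.001,"tz":0,"yaw":0,"jaw":1},{"tx":0,"ty":-0.001,"tz":0,"yaw":0,"jaw":1},{"tx":0,"ty":-0.001,"tz":0,"yaw":0,"jaw":1}]'
python3 -m handwheel '[{"tx":0,"ty":-0.001,"tz":0,"yaw":0,"jaw":1},{"tx":0,"ty":-0.001,"tz":0,"yaw":0,"jaw":1},{"tx":0,"ty":-0.001,"tz":0,"yaw":0,"jaw":1},{"tx":0,"ty":-0.001,"tz":0,"yaw":0,"jaw":1},{"tx":0,"ty":-0.001,"tz":0,"yaw":0,"jaw":1},{"tx":0,"ty":-0.001,"tz":0,"yaw":0,"jaw":1}]'
```

```text
clock: 24.6
position: [580.9, 32.3, 33.0]
tool_rot: [1.538, 1.57, 2.876]
contact_force: [-4.3, 0.5, 3.6]
finger_gap: 0.3
clock: 25.2
position: [586.9, 30.9, 33.0]
tool_rot: [0.911, 1.571, 2.249]
contact_force: [-4.4, 0.2, 2.6]
finger_gap: 0.7
clock: 25.8
position: [592.7, 29.6, 33.0]
tool_rot: [1.103, 1.571, 2.441]
contact_force: [-3.7, 0.7, 1.9]
finger_gap: 0.5
```

```bash
python3 -m handwheel '[{"tx":0,"ty":-0.001,"tz":0,"yaw":0,"jaw":1},{"tx":0,"ty":-0.001,"tz":0,"yaw":0,"jaw":1},{"tx":0,"ty":-0.001,"tz":0,"yaw":0,"jaw":1},{"tx":0,"ty":-0.001,"tz":0,"yaw":0,"jaw":1},{"tx":0,"ty":-0.001,"tz":0,"yaw":0,"jaw":1},{"tx":0,"ty":-0.001,"tz":0,"yaw":0,"jaw":1}]' | egrep 'clock|pos|force'
python3 -m handwheel '[{"tx":0,"ty":-0.001,"tz":0,"yaw":0,"jaw":1},{"tx":0,"ty":-0.001,"tz":0,"yaw":0,"jaw":1}]' | egrep 'pos|force'
```

```text
clock: 26.4
position: [598.6, 28.2, 33.0]
contact_force: [-4.5, 0.8, 2.5]
position: [600.5, 27.7, 33.0]
contact_force: [-4.5, 1.1, 3.2]
```

```bash
python3 -m handwheel '[{"tx":0,"ty":-0.001,"tz":0,"yaw":0,"jaw":1}]' | egrep 'pos|force'
```

```text
position: [601.4, 27.5, 33.0]
contact_force: [-5.5, 1.9, 3.1]
```

```bash
python3 -m handwheel '[{"tx":0,"ty":-0.001,"tz":0,"yaw":0,"jaw":1}]' | egrep 'pos|force'
```

```text
position: [602.4, 27.3, 33.0]
contact_force: [-4.0, 1.4, 2.8]
```

```bash
python3 -m handwheel '[{"tx":0,"ty":-0.001,"tz":0,"yaw":0,"jaw":1}]' | egrep 'pos|force'
```

```text
position: [603.4, 27.0, 33.0]
contact_force: [-5.8, 1.8, 3.5]
```

```bash
python3 -m handwheel '[{"tx":0,"ty":-0.001,"tz":0,"yaw":0,"jaw":1}]' | egrep 'pos|force'
```

```text
position: [604.3, 26.8, 33.0]
contact_force: [-5.5, 1.8, 2.6]
```

```bash
python3 -m handwheel '[{"tx":0,"ty":-0.0007,"tz":0,"yaw":0,"jaw":1}]' | egrep 'pos|force'
```

```text
position: [605.1, 26.7, 33.0]
contact_force: [-5.5, 1.4, 2.8]
```

```bash
python3 -m handwheel '[{"tx":0,"ty":-0.0006,"tz":0,"yaw":0,"jaw":1}]' | egrep 'pos|force'
```

```text
position: [605.7, 26.5, 33.0]
contact_force: [-4.8, 1.1, 1.5]
```

```bash
python3 -m handwheel '[{"tx":0,"ty":-0.0006,"tz":0,"yaw":0,"jaw":1}]' | egrep 'pos|force'
```

```text
position: [606.3, 26.4, 33.0]
contact_force: [-4.9, 2.1, 2.2]
```

```bash
python3 -m handwheel '[{"tx":0,"ty":-0.0006,"tz":0,"yaw":0,"jaw":1}]' | egrep 'pos|force'
```

```text
position: [606.9, 26.2, 33.0]
contact_force: [-4.3, 1.3, 2.6]
```

```bash
python3 -m handwheel '[{"tx":0,"ty":-0.0006,"tz":0,"yaw":0,"jaw":1}]' | egrep 'pos|force'
```

```text
position: [607.5, 26.1, 33.0]
contact_force: [-6.7, 2.5, 3.1]
```

```bash
python3 -m handwheel '[{"tx":0,"ty":-0.0005,"tz":0,"yaw":0,"jaw":1}]' | egrep 'pos|force'
```

```text
position: [607.8, 26.0, 33.0]
contact_force: [-4.6, 1.7, 3.2]
```

```bash
python3 -m handwheel '[{"tx":0,"ty":-0.0004,"tz":0,"yaw":0,"jaw":1}]' | egrep 'pos|force'
```

```text
position: [608.3, 25.9, 33.0]
contact_force: [-5.9, 0.3, 2.8]
```

```bash
python3 -m handwheel '[{"tx":0,"ty":-0.0006,"tz":0,"yaw":0,"jaw":1}]' | egrep 'pos|force'
```

```text
position: [608.9, 25.8, 33.0]
contact_force: [-4.7, 1.6, 2.5]
```

```bash
python3 -m handwheel '[{"tx":0,"ty":-0.0005,"tz":0,"yaw":0,"jaw":1}]' | egrep 'pos|force'
```

```text
position: [609.3, 25.7, 33.0]
contact_force: [-3.7, 1.1, 2.9]
```

```bash
python3 -m handwheel '[{"tx":0,"ty":-0.0005,"tz":0,"yaw":0,"jaw":1}]' | egrep 'pos|force'
```

```text
position: [609.9, 25.5, 33.0]
contact_force: [-5.4, 1.8, 3.3]
```

```bash
python3 -m handwheel '[{"tx":0,"ty":-0.0006,"tz":0,"yaw":0,"jaw":1}]' | egrep 'pos|force'
```

```text
position: [610.3, 25.4, 33.0]
contact_force: [-6.4, 1.6, 4.1]
```

```bash
python3 -m handwheel '[{"tx":0,"ty":-0.0006,"tz":0,"yaw":0,"jaw":1}]' | egrep 'pos|force'
```

```text
position: [610.5, 25.4, 33.0]
contact_force: [-7.3, 2.2, 5.8]
```

```bash
python3 -m handwheel '[{"tx":0,"ty":-0.0006,"tz":0,"yaw":0,"jaw":1}]' | egrep 'pos|force|clock'
```

```text
clock: 28.3
position: [610.8, 25.3, 33.0]
contact_force: [-11.6, 2.5, 7.0]
```

The push stalled while the force rose to about 12 N: that is the end stop (joint about 6). I hold for a moment, then let go gently.

```bash
python3 -m handwheel '[{"tx":0,"ty":0,"tz":0,"yaw":0,"jaw":1}]' | egrep 'pos|force'
python3 -m handwheel '[{"tx":0,"ty":0.001,"tz":0,"yaw":0,"jaw":1},{"tx":0,"ty":0.001,"tz":0,"yaw":0,"jaw":1},{"tx":0,"ty":0.001,"tz":0,"yaw":0,"jaw":1},{"tx":0,"ty":0.001,"tz":0,"yaw":0,"jaw":1},{"tx":0,"ty":0.001,"tz":0,"yaw":0,"jaw":1},{"tx":0,"ty":0.001,"tz":0,"yaw":0,"jaw":1},{"tx":0,"ty":0.001,"tz":0,"yaw":0,"jaw":1},{"tx":0,"ty":0.001,"tz":0,"yaw":0,"jaw":1},{"tx":0,"ty":0.001,"tz":0,"yaw":0,"jaw":1},{"tx":0,"ty":0.001,"tz":0,"yaw":0,"jaw":1}]' | egrep 'pos|force'
python3 -m handwheel '[{"tx":0,"ty":0.005,"tz":0,"yaw":0,"jaw":1},{"tx":0,"ty":0.01,"tz":0,"yaw":0,"jaw":1},{"tx":0,"ty":0.015,"tz":0,"yaw":0,"jaw":1},{"tx":0,"ty":0.02,"tz":0,"yaw":0,"jaw":1},{"tx":0,"ty":0.02,"tz":0,"yaw":0,"jaw":1},{"tx":-0.02,"ty":0.01,"tz":0,"yaw":0,"jaw":1},{"tx":-0.04,"ty":0,"tz":0,"yaw":0,"jaw":1},{"tx":-0.04,"ty":0,"tz":0,"yaw":0,"jaw":1},{"tx":-0.04,"ty":0,"tz":0,"yaw":0,"jaw":1},{"tx":-0.02,"ty":0,"tz":0,"yaw":0,"jaw":1},{"tx":0,"ty":0,"tz":0,"yaw":0,"jaw":1},{"tx":0,"ty":0,"tz":0,"yaw":0,"jaw":1}]' | egrep 'pos|force|clock'
python3 - <<'E'
from h import *
o=[]
for n in("side","top"):
    im,d=arm.get_image(n); c=arm.get_calibration(n); W=world(d,c); o.append(im)
    ex=np.array([.973,-.2295]);ey=np.array([.2295,.973]); q=W[...,:2]-np.array([745.2,-6.3]); s=q@ex; l=q@ey; z=W[...,2]
    hsv=cv2.cvtColor(im,cv2.COLOR_RGB2HSV)
    m=(z>50)&(z<60)&(abs(l)<90)&(s>-300)&(s<-110)&(d>0)
    print(n,m.sum(),np.percentile(s[m],[1,5,50,95]).round(1) if m.sum() else "")
    m=(z>20)&(z<50)&(abs(l)<85)&(s>-300)&(s<-118)&(d>0); print("  face",m.sum(),np.median(s[m]) if m.sum() else "")
cv2.imwrite("pics/end.png",np.hstack([cv2.resize(i,(400,300),interpolation=cv2.INTER_AREA) for i in o])[:,:,::-1])
E
```

```text
position: [610.8, 25.3, 33.0]
contact_force: [-8.8, 1.7, 6.1]
position: [601.8, 27.4, 33.0]
contact_force: [-2.3, 2.4, 0.7]
clock: 30.6
position: [523.8, 45.7, 192.9]
contact_force: [0.4, -0.1, -0.5]
side 444 [-164.5 -163.6 -150.2 -135.6]
  face 178 -163.21380826551865
top 276 [-165.8 -163.5 -148.3 -137.3]
  face 16 -165.98899522394652
```

View pics/end.png

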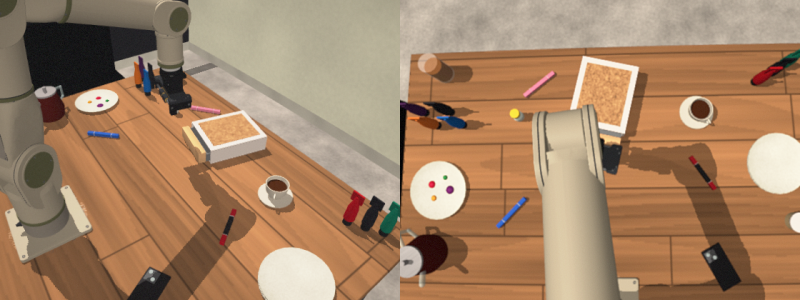

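After release the face is at s≈-164 (joint about 42), so the drawer sprang back out and is not latched. The 7 N of vertical drag on the face may have stalled the push just short of the stop. I'll press again, relieve the vertical load, and watch force and travel more closely. The other objects look undisturbed.

```bash
python3 -m handwheel '[{"tx":0.03,"ty":0,"tz":0,"yaw":0,"jaw":1},{"tx":0.04,"ty":0,"tz":0,"yaw":0,"jaw":1},{"tx":0.04,"ty":0,"tz":0,"yaw":0,"jaw":1},{"tx":0.03,"ty":0,"tz":0,"yaw":0,"jaw":1},{"tx":0.02,"ty":-0.01,"tz":0,"yaw":0,"jaw":1},{"tx":0,"ty":-0.014,"tz":0,"yaw":0,"jaw":1},{"tx":0,"ty":-0.012,"tz":0,"yaw":0,"jaw":1},{"tx":0,"ty":-0.006,"tz":0,"yaw":0,"jaw":1},{"tx":0,"ty":-0.003,"tz":0,"yaw":0,"jaw":1},{"tx":0,"ty":0,"tz":0,"yaw":0,"jaw":1},{"tx":0,"ty":0,"tz":0,"yaw":0,"jaw":1}]' | egrep 'pos|force'
python3 -m handwheel '[{"tx":0,"ty":-0.001,"tz":0,"yaw":0,"jaw":1},{"tx":0,"ty":-0.001,"tz":0,"yaw":0,"jaw":1},{"tx":0,"ty":-0.001,"tz":0,"yaw":0,"jaw":1},{"tx":0,"ty":-0.001,"tz":0,"yaw":0,"jaw":1},{"tx":0,"ty":-0.001,"tz":0,"yaw":0,"jaw":1},{"tx":0,"ty":-0.001,"tz":0,"yaw":0,"jaw":1},{"tx":0,"ty":-0.001,"tz":0,"yaw":0,"jaw":1},{"tx":0,"ty":-0.001,"tz":0,"yaw":0,"jaw":1},{"tx":0,"ty":-0.001,"tz":0,"yaw":0,"jaw":1},{"tx":0,"ty":-0.001,"tz":0,"yaw":0,"jaw":1},{"tx":0,"ty":-0.001,"tz":0,"yaw":0,"jaw":1},{"tx":0,"ty":-0.001,"tz":0,"yaw":0,"jaw":1},{"tx":0,"ty":-0.001,"tz":0,"yaw":0,"jaw":1},{"tx":0,"ty":-0.001,"tz":0,"yaw":0,"jaw":1}]' | egrep 'pos|force|clock'
```

```text
position: [567.3, 35.6, 32.9]
contact_force: [1.0, -0.6, 0.5]
clock: 33.2
position: [581.3, 32.3, 32.9]
contact_force: [-3.7, 0.7, 2.9]
```

```bash
python3 -m handwheel '[{"tx":-0.0001,"ty":-0.001,"tz":0,"yaw":0,"jaw":1},{"tx":-0.0001,"ty":-0.001,"tz":0,"yaw":0,"jaw":1},{"tx":-0.0001,"ty":-0.001,"tz":0,"yaw":0,"jaw":1},{"tx":0,"ty":-0.001,"tz":0,"yaw":0,"jaw":1},{"tx":0,"ty":-0.001,"tz":0,"yaw":0,"jaw":1},{"tx":0,"ty":-0.001,"tz":0,"yaw":0,"jaw":1},{"tx":0,"ty":-0.001,"tz":0,"yaw":0,"jaw":1},{"tx":0,"ty":-0.001,"tz":0,"yaw":0,"jaw":1},{"tx":0,"ty":-0.001,"tz":0,"yaw":0,"jaw":1},{"tx":0,"ty":-0.001,"tz":0,"yaw":0,"jaw":1}]' | egrep 'pos|force|clock'
python3 -m handwheel '[{"tx":0,"ty":-0.001,"tz":0,"yaw":0,"jaw":1},{"tx":0,"ty":-0.001,"tz":0,"yaw":0,"jaw":1},{"tx":0,"ty":-0.001,"tz":0,"yaw":0,"jaw":1},{"tx":0,"ty":-0.001,"tz":0,"yaw":0,"jaw":1},{"tx":0,"ty":-0.001,"tz":0,"yaw":0,"jaw":1},{"tx":0,"ty":-0.001,"tz":0,"yaw":0,"jaw":1},{"tx":0,"ty":-0.001,"tz":0,"yaw":0,"jaw":1},{"tx":0,"ty":-0.001,"tz":0,"yaw":0,"jaw":1}]' | egrep 'pos|force|clock'
python3 -m handwheel '[{"tx":0,"ty":-0.001,"tz":0,"yaw":0,"jaw":1},{"tx":0,"ty":-0.001,"tz":0,"yaw":0,"jaw":1},{"tx":0,"ty":-0.001,"tz":0,"yaw":0,"jaw":1},{"tx":0,"ty":-0.001,"tz":0,"yaw":0,"jaw":1},{"tx":0,"ty":-0.001,"tz":0,"yaw":0,"jaw":1},{"tx":0,"ty":-0.001,"tz":0,"yaw":0,"jaw":1},{"tx":0,"ty":-0.001,"tz":0,"yaw":0,"jaw":1}]' | egrep 'pos|force|clock'
```

```text
clock: 34.2
position: [591.0, 29.9, 33.1]
contact_force: [-4.5, 1.4, -3.9]
clock: 35.0
position: [598.9, 28.1, 33.3]
contact_force: [-5.8, 1.4, -4.1]
clock: 35.7
position: [605.7, 26.5, 33.3]
contact_force: [-4.6, 2.7, -4.2]
```

```bash
python3 -m handwheel '[{"tx":0.00015,"ty":-0.001,"tz":0,"yaw":0,"jaw":1},{"tx":0,"ty":-0.001,"tz":0,"yaw":0,"jaw":1},{"tx":0,"ty":-0.001,"tz":0,"yaw":0,"jaw":1}]' | egrep 'pos|force|clock'
```

```text
clock: 36.0
position: [608.7, 25.8, 33.2]
contact_force: [-4.5, 1.5, -2.0]
```

```bash
python3 -m handwheel '[{"tx":0,"ty":-0.0008,"tz":0,"yaw":0,"jaw":1}]' | egrep 'pos|force|clock'
```

```text
clock: 36.1
position: [609.5, 25.6, 33.2]
contact_force: [-4.7, 2.2, -2.0]
```

```bash
python3 -m handwheel '[{"tx":0,"ty":-0.0007,"tz":0,"yaw":0,"jaw":1}]' | egrep 'pos|force|clock'
```

```text
clock: 36.2
position: [610.2, 25.4, 33.2]
contact_force: [-6.3, 2.0, -2.2]
```

```bash
python3 -m handwheel '[{"tx":0,"ty":-0.0005,"tz":0,"yaw":0,"jaw":1}]' | egrep 'pos|force|clock'
```

```text
clock: 36.3
position: [610.4, 25.3, 33.2]
contact_force: [-7.3, 2.5, -0.1]
```

```bash
python3 -m handwheel '[{"tx":0,"ty":0,"tz":0,"yaw":0,"jaw":1}]' | egrep 'pos|force|clock'
```

```text
clock: 36.4
position: [610.4, 25.4, 33.2]
contact_force: [-6.6, 1.1, -1.2]
```

```bash
python3 -m handwheel '[{"tx":0,"ty":-0.0003,"tz":0,"yaw":0,"jaw":1},{"tx":0,"ty":0,"tz":0,"yaw":0,"jaw":1}]' | egrep 'pos|force|clock'
```

```text
clock: 36.6
position: [610.5, 25.3, 33.3]
contact_force: [-8.3, 2.0, -0.3]
```

```bash
python3 -m handwheel '[{"tx":0,"ty":-0.0002,"tz":0,"yaw":0,"jaw":1},{"tx":0,"ty":0,"tz":0,"yaw":0,"jaw":1}]' | egrep 'pos|force|clock'
```

```text
clock: 36.8
position: [610.6, 25.3, 33.2]
contact_force: [-8.6, 2.2, 0.2]
```

I'm back at the same end point (x=610.6, about 8.8 N steady, vertical load near zero), and it no longer gives. Last time I backed off at 10 mm/s, so I stayed in contact while the drawer came out. This time I let go cleanly with a quick retreat.

```bash
python3 -m handwheel '[{"tx":0,"ty":0.03,"tz":0,"yaw":0,"jaw":1}]' | egrep 'pos|force|clock'
python3 -m handwheel '[{"tx":0,"ty":0.04,"tz":0,"yaw":0,"jaw":1},{"tx":0,"ty":0.02,"tz":0,"yaw":0,"jaw":1},{"tx":0,"ty":0,"tz":0,"yaw":0,"jaw":1},{"tx":0,"ty":0,"tz":0,"yaw":0,"jaw":1}]' | egrep 'pos|force|clock'
cat > face.py <<'E'
from h import *
im,d=arm.get_image("side"); c=arm.get_calibration("side"); W=world(d,c); np.savez("pics/side_l.npz",im=im,d=d)
ex=np.array([.973,-.2295]);ey=np.array([.2295,.973]); q=W[...,:2]-np.array([745.2,-6.3]); s=q@ex; l=q@ey; z=W[...,2]
for a,b in((-85,-30),(30,90)):
    m=(z>15)&(z<50)&(l>a)&(l<b)&(s>-300)&(s<-122)&(d>0); print(" face",a,b,m.sum(),np.median(s[m]) if m.sum() else "")
m=(z>53)&(z<61)&(abs(l)<90)&(s>-300)&(s<-110)&(d>0); print("front top",m.sum(),np.percentile(s[m],[2,5,50,95]).round(1) if m.sum() else "")
E
python3 face.py
```

```text
clock: 36.9
position: [585.2, 30.8, 34.2]
contact_force: [0.4, -0.5, -0.2]
clock: 37.3
position: [525.6, 45.8, 34.4]
contact_force: [1.4, -0.6, -0.4]
 face -85 -30 77 -132.87632746248093
 face 30 90 51 -133.0288150999983
front top 274 [-133.9 -133.4 -125.1 -116.8]
```

It latched: the face is at s≈-133 (joint about 11 mm). I retract upward, wait over a second and check again.

```bash
python3 -m handwheel '[{"tx":-0.02,"ty":0,"tz":0,"yaw":0,"jaw":1},{"tx":-0.04,"ty":0,"tz":0,"yaw":0,"jaw":1},{"tx":-0.04,"ty":0,"tz":0,"yaw":0,"jaw":1},{"tx":-0.04,"ty":0,"tz":0,"yaw":0,"jaw":1},{"tx":-0.02,"ty":0,"tz":0.02,"yaw":0,"jaw":1},{"tx":0,"ty":0,"tz":0.03,"yaw":0,"jaw":1},{"tx":0,"ty":0,"tz":0.03,"yaw":0,"jaw":1},{"tx":0,"ty":0,"tz":0.03,"yaw":0,"jaw":1},{"tx":0,"ty":0,"tz":0.03,"yaw":0,"jaw":1},{"tx":0,"ty":0,"tz":0.02,"yaw":0,"jaw":1},{"tx":0,"ty":0,"tz":0,"yaw":0,"jaw":1},{"tx":0,"ty":0,"tz":0,"yaw":0,"jaw":1},{"tx":0,"ty":0,"tz":0,"yaw":0,"jaw":1},{"tx":0,"ty":0,"tz":0,"yaw":0,"jaw":1},{"tx":0,"ty":0,"tz":0,"yaw":0,"jaw":1},{"tx":0,"ty":0,"tz":0,"yaw":0,"jaw":1}]' | egrep 'pos|force|clock'
python3 face.py
python3 - <<'E'
from h import *
im=np.load("pics/side_l.npz")["im"]; t,_=arm.get_image("top")
cv2.imwrite("pics/end2.png",np.hstack([cv2.resize(i,(400,300),interpolation=cv2.INTER_AREA) for i in (im,t)])[:,:,::-1])
E
```

```text
clock: 38.95
position: [560.5, 201.2, 193.4]
contact_force: [-0.6, -0.2, 0.0]
 face -85 -30 78 -132.90580524042267
 face 30 90 67 -132.93453862220235
front top 270 [-133.9 -133.1 -125.5 -116.3]
```

View pics/end2.png

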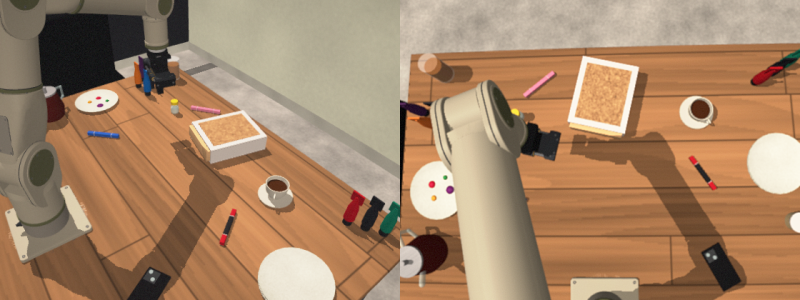

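The drawer is shut, with its wooden front flush to within about 1 cm at (200,150) in the side half of the picture. It has not moved in 1.6 s. The jar, cup and red marker are where they were, and the arm is clear of everything.

```bash
python3 -c "
from bench import arm
print(arm.close_job())"
```

```text
the job is handed in; nothing more can be done
None
```

I laid the teal-capped marker flat in the front bay, lowered until it touched the floor before I released it. Then I pushed the drawer in until the catch held, and handed the job in at about 39 s.

- **First press failed:** the peak reading was about 12 N, above the 8–10 N you called ample but under the 18 N limit. I backed off too slowly, and the drawer sprang out again to about 42 mm.
- **Second press held:** I pressed to the same end stop at about 9 N and let go quickly. The drawer rested at about 11 mm.
- **Last checks:** a second look about 1.6 s later showed the drawer front in the same place, with the arm touching nothing. The red marker, jar and cup looked undisturbed in the pictures. I couldn't see the marker once the drawer was shut; before the push it was flat and clear of the bay walls.

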